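Tip the bath balls out of the caddy and hang it up

ROBOT

A 6-joint arm with a two-finger parallel gripper is mounted at the origin on the work surface. World frame = base frame: x ahead of the robot, y to its left, z up, the work surface at z = 0. Lengths are in mm, angles in rad, forces in N, time in s.
With the tool pointing down it reaches from about 350 to 775 mm from the base axis. Payload 7.3 kg.
Tool frame: the origin (TCP) lies at the centre of the arm's flange, where the gripper is bolted on; the fingertips stand 178 mm ahead of it and the grasp point (between the pads) lies 159 mm ahead of it; z points along the fingers, y is the line along which they close (so a half turn about z gives the same grasp; the last joint's range is limited). The gripper opens to 92 mm and grips with 3 to 60 N. Pads are 19 mm wide; open, the fingers measure 130 mm over their backs; the gripper's body (75 mm by 190 mm) begins 47 mm behind the grasp point.
Start: joints at [-1.469, 0.342, 1.524, -0, 1.275, -0.146], TCP at [128.788, -508.961, 404.741] pointing down, gripper open.
Joint ranges: [-2.53, 2.53], [-0.77, 2.02], [0.04, 2.7], [-1, 4.14], [0.28, 2.66], [-3.11, 3.11]. Speed limits (rad/s): [2.57, 2.57, 3.14, 3.14, 3.14, 3.14].

INTERFACE

Orientations are given as [roll, pitch, yaw] about the fixed x, y, z axes, in that order (R = Rz(yaw) Ry(pitch) Rx(roll)).
In Python, from plant import * gives the robot as it stands. The module is installed in compiled form; this text tells all that it offers.
- The arm moves only by the shell command python3 -m inch 'ROWS'. ROWS is JSON, a list of rows, each a list of 5 numbers: the shift along the tool's x, y, z in m, then the turn about the tool's z in rad, then the opening, from 0 (shut) to 1 (fully open). In form: [[tx, ty, tz, spin, claw], ...]. A call has 1 to 8 rows; each row is the pose to reach, as a shift and turn from the pose commanded when the call began, along the tool's axes at that moment; what a row does not reach only later rows make up. A row lasts 1/12 s, in which the tool goes at most 41.7 mm and 7.16 degrees, less where a joint would pass 70% of its speed; a pose out of reach is approached as far as the arm can. A call with a gripper value outside its range is refused whole. The fingers move at their own pace and stop on an object; the grip force is fixed at half the most. Time passes only in rows, so rows that repeat a pose let the fingers close. It gives the time, the measured TCP pose, the force, the opening and the grip force at its end, in the units of the state.
- get_obs(): the state, without advancing time (a new reading comes with each control period).
- capture(name): name is "scene" or "top"; returns a dict with "color" (480x640x3 uint8, red, green, blue), "intrinsics" (3x3 intrinsics, pixels), "pose" (4x4, takes a point from camera to world coordinates). Camera axes: x right, y down, z forward; pixel columns grow to the right and rows downward; lengths in mm; the calibration is good to about 2 mm. A picture is of the moment at which its call begins. There is no depth.
- close_job(): hands the job in; it is judged then, once.
Trained networks look in a picture, given as the dict that the camera call returned (one of the last four; its "shot" number tells which), for a name from the list of things; names that differ only in an ending like _2 or _b are one class to them, and where a whole thing is asked for, a point or a joint stands for the part that bears it (a point fixed in the world has none). Each returns a list of dicts, best first, with "conf" (0 to 1); they miss things now and then, are a little off and sometimes report something else, mostly with a low value. They report only what shows in the picture. A call takes as long as a camera call.
- look_for(picture, target): "rect" ([centre column, centre row, width, height] in pixels, round what is visible of it).
- trace(picture, target): "pixels" (480x640 bool, what is visible of it) and "rect" ([centre column, centre row, width, height] in pixels, round what is visible of it).
- tip_of(picture, target): "centre" ([column, row] in pixels: a listed point, or the origin of a listed thing).
The state is a dict: "time": time; "joint_positions": joint angles; "dq": joint speeds; "tau": joint torques, N m; "tool_pos": TCP position; "tcp_rot": TCP orientation; "contact_force": force on the tool from outside, world axes, zero at the start; "moment": the same for the moment, N m; "grip_width": finger opening in mm; "finger_force": force on a finger pad.
Only numpy, scipy, OpenCV 4.12 (cv2) and the standard library are available. Lean on these libraries where they do the work, as an engineer would, in place of code of your own. Each camera call takes 0.05 s, during which the arm holds its last target. There are 200 camera calls.

TASK

Lift the teal caddy by its handle and carry it level, with both balls in it, to above the basin; with its front lip low over the basin, tip the front down to about 50 degrees so that both balls roll out gently into the basin (never steeper than 70 degrees), then bring it level again while still above the basin. Then hang the empty caddy, level, on the stand's hook by the middle of its handle, let go of it and leave the plant, dispenser, tumbler and jar standing where they are.

Things in the scene. Friction and masses are not known exactly. Their poses are not given: they have to be found in the camera images.
- caddy: Teal plastic scoop-shaped bath caddy, 0.25 kg, open on top, with a rigid black arched handle. Origin: on its underside, below the handle's middle; z up, y across, scooped front to its own -x. Width 130 mm (walls 4). Floor 4 mm thick, x = -10 to 79 mm; back wall at x = 79 and side walls from x = 0 to 79 are 70 mm high. Handle uprights at y = +-65 mm carry the crossbar.
- caddy_bar (a point): Centre of the handle's straight crossbar, at 0, 0, 135 mm in the caddy's frame: square, 14 x 14 mm, along the caddy's y. Free opening below it 124 mm wide, 58 mm high above the side walls. The bar can be gripped anywhere along its length, fingers closing along the caddy's x; its middle goes on the hook.
- caddy_lip (a point): Middle of the caddy's front lip, over which the contents roll out: -86, 0, 58 mm in the caddy's frame. It is the top edge of a ramp over the full width, rising at 35 degrees from the floor at x = -10 mm, with 30 mm high cheeks along its sides.
- ball_pink_center (a point): Centre of the pink bath ball, a smooth hard ball 50 mm in diameter, 70 g, starting on the caddy's floor.
- ball_yellow_center (a point): Centre of the yellow bath ball, the same size and mass, starting beside the pink one.
- basin: Fixed grey stone hand basin on the counter: 220 mm along its x, 240 mm along its y, rim 75 mm high, walls and floor 12 mm thick, open on top. Origin: centre of its underside, z up. A low chrome tap, 104 mm high, stands on its +x side: column at x = 145 mm, spout reaching in to x = 70 mm.
- stand: Fixed chrome drying stand with one hook that points to its own -x. Origin: on the counter straight below the hook's seat; z up. Post (16 mm thick, 240 mm high) at x = 130 mm on a foot plate from x = 70 to 180 mm, 130 mm wide. Its hook is a level flat strip, 24 mm wide, top face 245 mm up, from the post to x = -30 mm, ending in an upturned lip at x = -30 to -35 mm, top 265 mm high.
- hook_seat (a point): Middle of the top face of the hook's strip at the seat: 0, 0, 245 mm in the stand's frame. With the caddy hung, the underside of its crossbar's middle rests here, square to the strip, so that the bar centre is 7 mm above this point.
- plant: Bystander: terracotta plant pot with a round green plant, 88 mm across, about 160 mm high in all. Origin: centre of its underside.
- dispenser: Bystander: green glass soap dispenser with black pump, 64 mm in diameter, 172 mm high. Origin: centre of its underside.
- tumbler: Bystander: blue ceramic tumbler, 68 mm in diameter, 95 mm high. Origin: centre of its underside.
- jar: Bystander: amber glass jar with a wooden lid, 70 mm in diameter, 85 mm high. Origin: centre of its underside.

How it is judged (in metres and radians):
On the way, in this order (a step that is already met when the one before it is completed fails the run):
1. the caddy is level (within 15 degrees) and lifted above the basin with both balls in it (horizontal distance between caddy_bar and basin below 0.19 m and distance between each of ball_pink_center, ball_yellow_center and caddy below 0.085 m and angle between caddy's own z axis and vertical below 0.26 rad and height (world z) of caddy above 0.085 m), for 0.2 s.
2. the caddy is tipped to between 40 and 69 degrees above the basin and both balls lie in the basin (horizontal distance between caddy_bar and basin below 0.19 m and x of ball_pink_center in the frame of basin between -0.1 and 0.1 m and y of ball_pink_center in the frame of basin between -0.11 and 0.11 m and z of ball_pink_center in the frame of basin between 0 and 0.065 m and x of ball_yellow_center in the frame of basin between -0.1 and 0.1 m and y of ball_yellow_center in the frame of basin between -0.11 and 0.11 m and z of ball_yellow_center in the frame of basin between 0 and 0.065 m and angle between caddy's own z axis and vertical between 0.7 and 1.2 rad), for 0.3 s.
3. the caddy is level again (within 12 degrees), still above the basin (horizontal distance between caddy_bar and basin below 0.19 m and angle between caddy's own z axis and vertical below 0.21 rad and height (world z) of caddy above 0.085 m), for 0.2 s.
At the end, for the whole second after the job is handed in: The caddy hangs still on the stand's hook by its handle, the bar's middle within 25 mm of the middle of the hook's strip, between its upturned lip and the post, tilted less than 15 degrees; both balls lie in the basin; plant, dispenser, tumbler and jar stand upright within 30 mm of where they were (x of caddy_bar in the frame of hook_seat between -0.025 and 0.045 m and y of caddy_bar in the frame of hook_seat between -0.025 and 0.025 m and z of caddy_bar in the frame of hook_seat between -0.002 and 0.02 m and contact force between caddy and stand above 0.8 N and angle between caddy's own z axis and vertical below 0.26 rad and linear speed of caddy below 0.03 m/s and angular speed of caddy below 0.3 rad/s and x of ball_pink_center in the frame of basin between -0.1 and 0.1 m and y of ball_pink_center in the frame of basin between -0.11 and 0.11 m and z of ball_pink_center in the frame of basin between 0 and 0.065 m and x of ball_yellow_center in the frame of basin between -0.1 and 0.1 m and y of ball_yellow_center in the frame of basin between -0.11 and 0.11 m and z of ball_yellow_center in the frame of basin between 0 and 0.065 m and angle between each of plant, dispenser, tumbler, jar's own z axis and vertical below 0.2 rad and distance of each of plant, dispenser, tumbler, jar from where it was at the start of the episode below 0.03 m); the robot touches nothing.
It fails at once if the caddy is tipped past 72 degrees (angle between caddy's own z axis and vertical above 1.257 rad).
It fails at once if the caddy is tipped above the basin with its front lip more than about 125 mm above the basin's rim (horizontal distance between caddy_bar and basin below 0.19 m and angle between caddy's own z axis and vertical above 0.6 rad and height (world z) of caddy_lip above 0.2 m).
It fails at once if a bystander is knocked over or pushed more than 40 mm (angle between any of plant, dispenser, tumbler, jar's own z axis and vertical above 0.5 rad or distance of any of plant, dispenser, tumbler, jar from where it was at the start of the episode above 0.04 m).
It also fails if it takes over 67 s, if anything falls off the work surface, if the arm or the gripper's body presses on something with over 40 N, if the wrist force passes 120 N, or if a joint passes its speed limit or range.

## Working session

There is one attempt and no reset: what is moved stays moved. The work goes in short steps, Python scripts to look and compute and a shell command to move; the robot and the scene stay as the last step left them, time stands still between calls to the robot, and variables do not carry over. Pictures are saved under pics/ and viewed, at most 10 in all, crops included, and the job is handed in when it is done.

```bash
mkdir -p pics; cat > h.py <<'E'
from plant import *
import numpy as np, cv2
from scipy.spatial.transform import Rotation as Ro
def ray(p,uv):
    K=np.array(p["intrinsics"]);T=np.array(p["pose"])
    d=T[:3,:3]@np.linalg.solve(K,[uv[0],uv[1],1.]);return T[:3,3],d
def atz(p,uv,z):
    o,d=ray(p,uv);return (o+d*(z-o[2])/d[2]).round(1)
def tri(ps,uvs):
    A=np.zeros((3,3));b=np.zeros(3)
    for p,uv in zip(ps,uvs):
        o,d=ray(p,uv);d=d/np.linalg.norm(d);M=np.eye(3)-np.outer(d,d);A+=M;b+=M@o
    X=np.linalg.solve(A,b)
    r=[np.linalg.norm(np.cross(X-ray(p,uv)[0],ray(p,uv)[1]/np.linalg.norm(ray(p,uv)[1]))) for p,uv in zip(ps,uvs)]
    return X.round(1),np.round(r,1)
def save(p,n): cv2.imwrite("pics/"+n,p["color"][:,:,::-1])
def state():
    o=get_obs();print({k:np.round(o[k],3) for k in("time","tool_pos","tcp_rot","contact_force","grip_width","finger_force","joint_positions")})
def both(names):
    s=capture("scene");t=capture("top");out={}
    for n in names:
        a=tip_of(s,n);b=tip_of(t,n)
        print(n,[(np.round(x[0]["centre"],0),round(x[0]["conf"],2)) if x else None for x in(a,b)],end=" ")
        if a and b: out[n]=tri([s,t],[a[0]["centre"],b[0]["centre"]]);print(out[n],end="")
        print()
    return s,t,out
E
python3 - <<'E'
from h import *
state()
s,t,o=both(["caddy","caddy_bar","caddy_lip","ball_pink_center","ball_yellow_center","basin","stand","hook_seat","plant","dispenser","tumbler","jar"])
save(s,"s0.png");save(t,"t0.png")
for p in(s,t):print(np.round(p["pose"],2).tolist())
E
```

```text
{'time': np.float64(0.0), 'tool_pos': array([ 128.779, -508.814,  404.028]), 'tcp_rot': array([-3.14 , -0.   ,  0.248]), 'contact_force': array([ 0.061,  0.43 , -0.817]), 'grip_width': np.float64(91.936), 'finger_force': np.float64(0.0), 'joint_positions': array([-1.469,  0.343,  1.525,  0.   ,  1.275, -0.146])}
caddy [(array([234., 341.]), 0.86), (array([451., 247.]), 0.84)] (array([ 529.1, -317.7,    3.2]), array([0., 0.]))
caddy_bar [(array([225., 321.]), 0.86), None] 
caddy_lip [(array([206., 310.]), 0.94), (array([459., 285.]), 0.73)] (array([ 439.1, -322. ,   47.7]), array([2.8, 2.8]))
ball_pink_center [(array([251., 337.]), 0.72), (array([439., 233.]), 0.59)] (array([ 558.7, -286.7,   27.1]), array([2.4, 2.4]))
ball_yellow_center [(array([231., 362.]), 0.67), (array([469., 228.]), 0.82)] (array([ 569.1, -357.5,   25.5]), array([1.6, 1.6]))
basin [(array([318., 247.]), 0.59), (array([312., 266.]), 0.93)] (array([485.7,  11. , -11.2]), array([2.1, 2.1]))
stand [None, None] 
hook_seat [(array([431., 123.]), 0.92), (array([140., 229.]), 0.56)] (array([542.3, 344.4, 243.1]), array([0.2, 0.2]))
plant [None, (array([444., 184.]), 0.64)] 
dispenser [(array([434., 235.]), 0.92), (array([213., 184.]), 0.88)] (array([681.7, 248.8,  -4.5]), array([1.3, 1.3]))
tumbler [(array([374., 156.]), 0.94), (array([171., 306.]), 0.75)] (array([391.7, 339.7,   0.8]), array([1.7, 1.7]))
jar [(array([184., 309.]), 0.81), (array([465., 314.]), 0.62)] (array([ 371.3, -348.4,   -7.6]), array([1.4, 1.4]))
[[0.72, 0.59, -0.37, 1000.93], [0.7, -0.61, 0.38, -519.9], [0.0, -0.53, -0.85, 1230.93], [0.0, 0.0, 0.0, 1.0]]
[[-0.0, -0.99, 0.11, 391.88], [-1.0, 0.0, -0.01, -2.49], [0.01, -0.11, -0.99, 1360.52], [0.0, 0.0, 0.0, 1.0]]
```

View pics/s0.png

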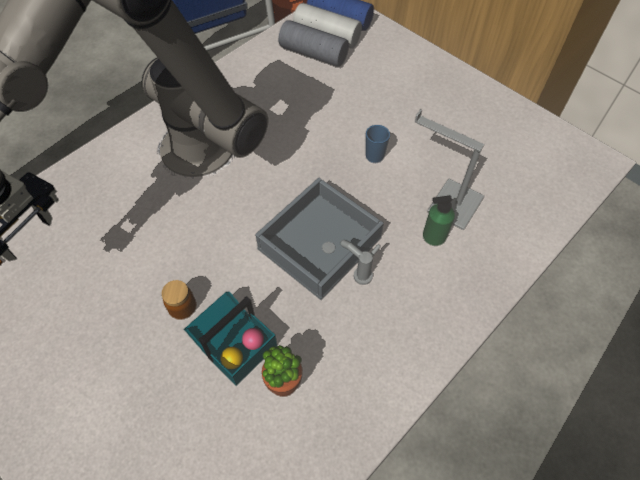

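View pics/t0.png

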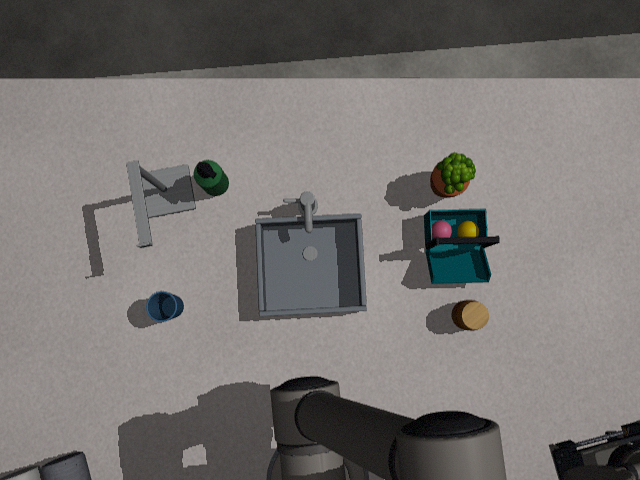

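```bash
python3 - <<'E'
from h import *
s=capture("scene");t=capture("top")
b=tip_of(s,"caddy_bar");print("bar scene z135",atz(s,b[0]["centre"],135))
for p,n in((s,"s"),(t,"t")):
    for x in tip_of(p,"caddy_lip")[:1]: print(n,"lip z58",atz(p,x["centre"],58))
    for x in tip_of(p,"caddy")[:1]: print(n,"caddy z0",atz(p,x["centre"],0))
    for x in tip_of(p,"basin")[:1]: print(n,"basin z0",atz(p,x["centre"],0))
    for x in tip_of(p,"hook_seat")[:1]: print(n,"hook z245",atz(p,x["centre"],245))
    for x in tip_of(p,"stand")[:1]: print(n,"stand z0",atz(p,x["centre"],0))
m=trace(t,"basin")
r=cv2.minAreaRect(np.argwhere(m[0]["pixels"])[:,::-1].astype(np.float32));print("basin rect",r)
a=t["color"].astype(int)
# dark bar mask in top
roi=np.zeros((480,640),bool);roi[225:260,415:510]=1
k=(a.max(2)<45)&roi;pts=np.argwhere(k)[:,::-1].astype(np.float32);print("bar px",len(pts),cv2.minAreaRect(pts))
ms=trace(t,"stand");print("stand",ms[0]["rect"] if ms else None)
big=lambda c0,r0,w,h,f:cv2.resize(t["color"][r0:r0+h,c0:c0+w],None,fx=f,fy=f,interpolation=cv2.INTER_CUBIC)
cv2.imwrite("pics/crop0.png",np.hstack([big(110,140,100,140,4),big(410,190,100,140,4)])[:,:,::-1])
E
```

```text
bar scene z135 [485.3 434.  135. ]
s lip z58 [ 439.8 -319.9   58. ]
s caddy z0 [ 528.9 -322.1    0. ]
s basin z0 [490.5   8.6   0. ]
s hook z245 [538.8 345.9 245. ]
t lip z58 [ 447.1 -321.3   58. ]
t caddy z0 [ 537.1 -324.4    0. ]
t basin z0 [480.8   8.5   0. ]
t hook z245 [544.1 340.6 245. ]
basin rect ((309.6626892089844, 252.67547607421875), (121.69987487792969, 107.06163787841797), 87.7688217163086)
bar px 1147 ((461.0, 242.0), (73.99998474121094, 33.99999237060547), 0.0)
stand [161.3, 203.2, 66.2, 89.1]
```

View pics/crop0.png

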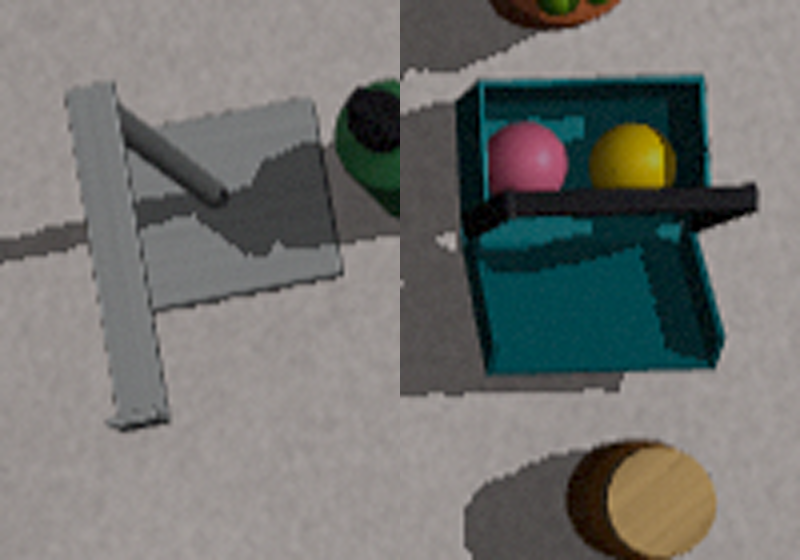

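```bash
python3 - <<'E'
from h import *
t=capture("top")
print("bar",atz(t,(468,240.2),142),"ends",atz(t,(436.7,240.7),142),atz(t,(499.2,239.5),142))
h0=atz(t,(145,245.5),265);h1=atz(t,(133,162.5),245);print("hook tip/post",h0,h1)
print("lip ends",atz(t,(432.5,283.2),58),atz(t,(489.5,282.5),58),"back",atz(t,(429.5,210),70),atz(t,(486.2,209.2),70))
print("basin corners",[atz(t,c,75)[:2].tolist() for c in((257,219),(360,214),(366,310),(260,317))])
K=t["intrinsics"];print(np.round(K,1).tolist())
for n in("plant","jar","tumbler","dispenser"):
    m=trace(t,n); print(n,m[0]["rect"],m[0]["conf"]) if m else print(n)
E
```

```text
bar [ 529.4 -322.4  142. ] ends [ 528.5 -255.5  142. ] [ 530.7 -389.3  142. ]
hook tip/post [507.1 327.5 265. ] [673.9 362.2 245. ]
lip ends [ 441.3 -260.9   58. ] [ 442.4 -390.1   58. ] back [ 606.8 -255.9   70. ] [ 608.3 -385.1   70. ]
basin corners [[586.4, 134.9], [597.2, -97.4], [381.9, -108.3], [367.4, 126.3]]
[[576.1, 0.0, 323.5], [0.0, 576.1, 239.9], [0.0, 0.0, 1.0]]
plant
jar [469.8, 314.9, 37.9, 33.0] 0.62
tumbler [166.6, 309.2, 37.9, 30.0] 0.81
dispenser [210.8, 177.8, 36.0, 33.4] 0.58
```

```bash
cat >> h.py <<'E'
def go(x,y,z,yaw):
    o=get_obs();R=Ro.from_euler("xyz",o["tcp_rot"]).as_matrix()
    d=R.T@(np.array([x,y,z])-o["tool_pos"])/1000
    c=o["tcp_rot"][2]; sp=-((yaw-c+np.pi)%(2*np.pi)-np.pi)
    print("pos",np.round(o["tool_pos"],1),"yaw",round(c,3),"t",round(float(o["time"]),1),"-> row",np.round(d,4).tolist(),round(sp,3))
E
python3 -m inch '[[0.433,-0.083,0,-1.338,1],[0.433,-0.083,0,-1.338,1],[0.433,-0.083,0,-1.338,1],[0.433,-0.083,0,-1.338,1],[0.433,-0.083,0,-1.338,1],[0.433,-0.083,0,-1.338,1],[0.433,-0.083,0,-1.338,1],[0.433,-0.083,0,-1.338,1]]'
python3 -c "from h import *;go(528.6,-322.5,404,1.586)"
```

```text
time: 2.97
tool_pos: [432.5, -366.5, 404.9]
tcp_rot: [3.141, 0.0, 1.254]
contact_force: [-0.2, -1.4, 0.5]
grip_width: 92.1
finger_force: 0.0
pos [ 432.5 -366.5  404.9] yaw 1.254 t 3.0 -> row [0.0718, 0.0776, 0.0009] -0.332
```

```bash
python3 -m inch '[[0.072,0.078,0,-0.332,1],[0.072,0.078,0,-0.332,1],[0.072,0.078,0,-0.332,1],[0.072,0.078,0,-0.332,1],[0.072,0.078,0,-0.332,1]]'
python3 - <<'E'
from h import *
go(528.6,-322.5,307,1.586)
s=capture("scene");t=capture("top")
im=np.hstack([cv2.resize(s["color"][230:400,140:340],None,fx=2,fy=2),cv2.resize(t["color"][150:320,390:590],None,fx=2,fy=2)])
cv2.imwrite("pics/g1.png",im[:,:,::-1])
E
```

```text
time: 3.38
tool_pos: [528.5, -323.4, 404.1]
tcp_rot: [-3.141, -0.0, 1.581]
contact_force: [-0.1, -0.4, -0.3]
grip_width: 92.0
finger_force: 0.0
pos [ 528.5 -323.4  404.1] yaw 1.581 t 3.4 -> row [0.0009, 0.0002, 0.0971] -0.005
```

View pics/g1.png

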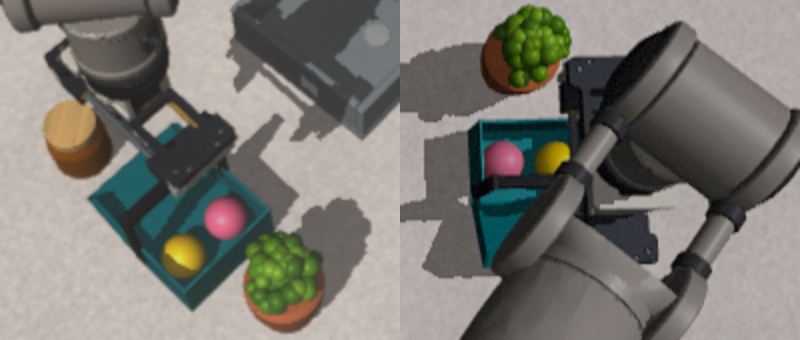

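```bash
python3 -m inch '[[0.001,0,0.033,-0.005,1],[0.001,0,0.065,-0.005,1],[0.001,0,0.097,-0.005,1],[0.001,0,0.097,-0.005,0.3],[0.001,0,0.097,-0.005,0],[0.001,0,0.097,-0.005,0],[0.001,0,0.097,-0.005,0],[0.001,0,0.097,-0.005,0]]'
python3 -m inch '[[0,0,0,0,0],[0,0,0,0,0],[0,0,0,0,0],[0,0,0,0,0]]'
```

```text
time: 4.15
tool_pos: [527.8, -323.8, 310.1]
tcp_rot: [3.138, 0.003, 1.584]
contact_force: [-0.1, 1.0, -0.1]
grip_width: 62.8
finger_force: 0.0
time: 4.48
tool_pos: [527.6, -323.2, 308.0]
tcp_rot: [3.141, 0.0, 1.585]
contact_force: [-0.3, -0.2, -0.7]
grip_width: 36.5
finger_force: 0.0
```

```bash
python3 -m inch '[[0,0,0.001,0,0],[0,0,0.001,0,0],[0,0,0.001,0,0],[0,0,0.001,0,0],[0,0,0.001,0,0],[0,0,0.001,0,0]]'
python3 -m inch '[[0,0,0,0,0],[0,0,0,0,0]]'
```

```text
time: 4.98
tool_pos: [527.5, -323.3, 306.6]
tcp_rot: [-3.141, -0.0, 1.585]
contact_force: [0.5, 0.4, 0.1]
grip_width: 14.0
finger_force: 29.9
time: 5.15
tool_pos: [527.5, -323.3, 306.6]
tcp_rot: [-3.141, -0.0, 1.585]
contact_force: [-0.7, 0.7, -1.7]
grip_width: 13.6
finger_force: 29.9
```

```bash
python3 -m inch '[[0,0,-0.005,0,0],[0,0,-0.02,0,0],[0,0,-0.045,0,0],[0,0,-0.075,0,0],[0,0,-0.11,0,0],[0,0,-0.14,0,0],[0,0,-0.165,0,0],[0,0,-0.18,0,0]]'
python3 - <<'E'
from h import *
s,t,o=both(["caddy","caddy_lip","ball_pink_center","ball_yellow_center"])
go(489,-180,487,0.05)
im=np.hstack([cv2.resize(s["color"][200:370,140:340],None,fx=2,fy=2),cv2.resize(t["color"][150:320,390:590],None,fx=2,fy=2)])
cv2.imwrite("pics/g2.png",im[:,:,::-1])
E
```

```text
time: 5.82
tool_pos: [527.4, -323.0, 490.3]
tcp_rot: [3.138, 0.003, 1.585]
contact_force: [0.0, -0.9, -3.6]
grip_width: 13.5
finger_force: 29.9
caddy [(array([223., 310.]), 0.56), (array([474., 241.]), 0.92)] (array([ 526.4, -321.3,  179.4]), array([4.2, 4.2]))
caddy_lip [(array([190., 273.]), 0.77), None] 
ball_pink_center [(array([242., 302.]), 0.8), (array([459., 224.]), 0.66)] (array([ 554.5, -286.4,  211. ]), array([1.5, 1.5]))
ball_yellow_center [(array([218., 325.]), 0.85), (array([493., 222.]), 0.39)] (array([ 558.5, -354.1,  211.7]), array([2., 2.]))
pos [ 527.6 -323.4  485.5] yaw 1.585 t 6.3 -> row [0.1439, -0.0366, -0.0012] 1.535
```

View pics/g2.png

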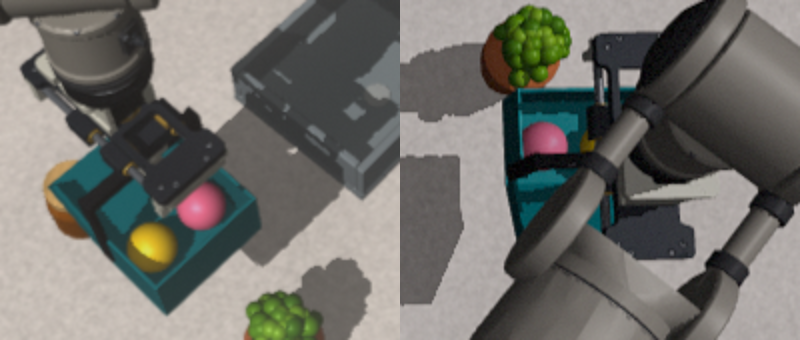

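```bash
python3 -m inch '[[0.004,-0.001,0,0.03,0],[0.012,-0.003,0,0.1,0],[0.024,-0.005,0,0.2,0],[0.038,-0.008,0,0.31,0],[0.052,-0.011,0,0.42,0],[0.066,-0.014,0,0.53,0],[0.08,-0.017,0,0.64,0],[0.094,-0.02,0,0.75,0]]'
python3 -c "from h import *;go(489,-150,487,0.05)"
```

```text
time: 6.98
tool_pos: [506.1, -228.9, 486.3]
tcp_rot: [-3.141, 0.0, 0.829]
contact_force: [0.8, 1.2, -3.7]
grip_width: 14.0
finger_force: 29.9
pos [ 506.1 -228.9  486.3] yaw 0.829 t 7.0 -> row [0.0467, -0.0659, -0.0007] 0.779
```

```bash
python3 -m inch '[[0.006,-0.008,0,0.11,0],[0.012,-0.018,0,0.22,0],[0.02,-0.028,0,0.33,0],[0.027,-0.038,0,0.44,0],[0.034,-0.048,0,0.55,0],[0.04,-0.057,0,0.66,0],[0.045,-0.063,0,0.74,0],[0.047,-0.066,0,0.78,0]]'
python3 - <<'E'
from h import *
s,t,o=both(["caddy","caddy_lip","ball_pink_center","ball_yellow_center","basin"])
go(489,-123,384,0.05)
im=np.hstack([cv2.resize(s["color"][130:330,160:410],None,fx=1.6,fy=1.6),cv2.resize(t["color"][150:350,220:470],None,fx=1.6,fy=1.6)])
cv2.imwrite("pics/g3.png",im[:,:,::-1])
E
```

```text
time: 7.65
tool_pos: [488.7, -149.4, 486.6]
tcp_rot: [-3.141, 0.0, 0.051]
contact_force: [1.0, 0.0, -3.2]
grip_width: 13.7
finger_force: 29.9
caddy [(array([270., 244.]), 0.67), (array([390., 261.]), 0.56)] (array([ 483.7, -146.4,  188.8]), array([2.5, 2.5]))
caddy_lip [(array([297., 207.]), 0.59), (array([348., 261.]), 0.76)] (array([480.5, -58.6, 236.9]), array([3.5, 3.5]))
ball_pink_center [(array([270., 246.]), 0.64), None] 
ball_yellow_center [(array([250., 235.]), 0.61), (array([402., 271.]), 0.53)] (array([ 457.1, -169.5,  222.9]), array([2.2, 2.2]))
basin [(array([318., 248.]), 0.76), (array([313., 265.]), 0.64)] (array([487.3,   8.6, -10.4]), array([0.2, 0.2]))
pos [ 488.9 -150.6  486.7] yaw 0.055 t 8.2 -> row [0.0016, -0.0276, 0.1027] 0.005
```

View pics/g3.png

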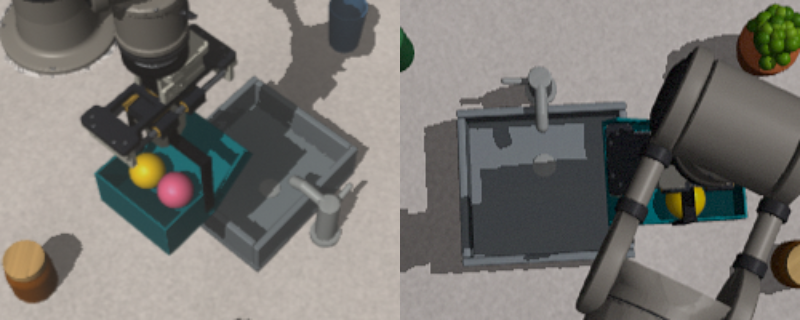

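```bash
python3 -m inch '[[-0.003,-0.003,0.015,0,0],[-0.008,-0.008,0.035,0,0],[-0.013,-0.013,0.06,0,0],[-0.018,-0.017,0.085,0,0],[-0.02,-0.019,0.102,0,0],[-0.02,-0.019,0.108,0,0],[-0.02,-0.019,0.109,0,0]]'
python3 -c "from h import *;go(470,-132.5,378,0.05)"
```

```text
time: 8.83
tool_pos: [467.8, -132.6, 376.8]
tcp_rot: [-3.141, 0.002, 0.055]
contact_force: [-1.2, 0.7, -3.6]
grip_width: 13.6
finger_force: 29.9
pos [ 467.8 -132.6  376.8] yaw 0.055 t 8.8 -> row [0.0022, 0.0, -0.0012] 0.005
```

```bash
python3 -m inch '[[0.001,-0.005,0.001,0,0],[0.001,-0.011,0.002,0,0],[0.001,-0.017,0.002,0,0],[0.001,-0.022,0.002,0,0],[0.001,-0.027,0.003,0,0],[0.001,-0.033,0.003,0,0],[0.001,-0.039,0.004,0,0],[0.001,-0.044,0.004,0,0]]'
cat >> h.py <<'E'
def tilt(name=None):
    s,t,o=both(["caddy","caddy_lip","ball_pink_center","ball_yellow_center"])
    p=get_obs();b=np.array(p["tool_pos"])-[0,0,171.6]
    K=np.array(s["intrinsics"]);T=np.array(s["pose"]);yaw=p["tcp_rot"][2]
    ax=np.array([np.sin(yaw),-np.cos(yaw),0]);ay=np.array([-ax[1],ax[0],0])
    def proj(c,T,K,th):
        w=b+(c[0]*np.cos(th)-c[2]*np.sin(th))*ax+c[1]*ay+(c[0]*np.sin(th)+c[2]*np.cos(th))*np.array([0,0,1])
        q=K@(T[:3,:3].T@(w-T[:3,3]));return q[:2]/q[2]
    for pic,n in((s,"scene"),(t,"top")):
        for tgt,c in(("caddy_lip",(-86,0,-77)),("caddy",(0,0,-135))):
            u=tip_of(pic,tgt)
            if not u: continue
            e=[np.linalg.norm(proj(c,np.array(pic["pose"]),np.array(pic["intrinsics"]),np.radians(a))-u[0]["centre"]) for a in range(-20,85)]
            print(n,tgt,"tilt deg",np.argmin(e)-20,"px err",round(min(e),1))
    print("force",np.round(p["contact_force"],1),"width",p["grip_width"],"bar",b.round(1))
    if name:
        im=np.hstack([cv2.resize(s["color"][130:330,160:410],None,fx=1.6,fy=1.6),cv2.resize(t["color"][150:350,220:470],None,fx=1.6,fy=1.6)])
        cv2.imwrite("pics/"+name,im[:,:,::-1])
E
python3 -c "from h import *;tilt('g4.png')"
```

```text
time: 9.5
tool_pos: [467.0, -88.5, 375.9]
tcp_rot: [3.138, -0.005, 0.055]
contact_force: [0.4, -4.2, 1.9]
grip_width: 15.3
finger_force: 30.0
caddy [(array([275., 257.]), 0.63), None] 
caddy_lip [(array([302., 226.]), 0.72), (array([325., 273.]), 0.92)] (array([460.4, -19.6,  95.2]), array([2.7, 2.7]))
ball_pink_center [(array([282., 255.]), 0.58), None] 
ball_yellow_center [(array([265., 244.]), 0.5), (array([374., 284.]), 0.56)] (array([ 437.7, -123.3,  109.7]), array([1.1, 1.1]))
scene caddy_lip tilt deg 16 px err 0.4
scene caddy tilt deg 13 px err 1.7
top caddy_lip tilt deg 10 px err 0.9
force [-0.2 -3.7  7.9] width 14.87777601333241 bar [467.1 -88.8 204.3]
```

View pics/g4.png

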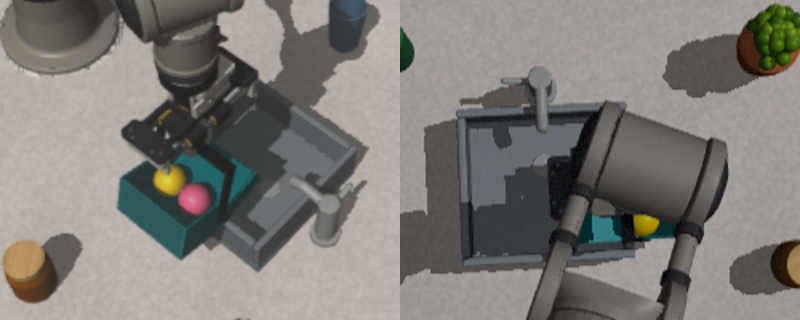

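```bash
python3 -m inch '[[0,-0.004,0.003,0,0],[0,-0.008,0.005,0,0],[0,-0.012,0.006,0,0],[0,-0.017,0.007,0,0],[0,-0.022,0.008,0,0],[0,-0.022,0.008,0,0]]'
python3 -c "from h import *;tilt()"
```

```text
time: 10.7
tool_pos: [465.9, -65.4, 368.7]
tcp_rot: [3.141, -0.007, 0.056]
contact_force: [-1.2, 2.1, 16.4]
grip_width: 16.4
finger_force: 30.0
caddy [(array([276., 254.]), 0.57), None] 
caddy_lip [(array([306., 229.]), 0.77), None] 
ball_pink_center [(array([282., 250.]), 0.61), (array([443., 182.]), 0.72)] (array([ 606.1, -213.8,  388.8]), array([5.4, 5.4]))
ball_yellow_center [(array([316., 246.]), 0.71), (array([368., 286.]), 0.44)] (array([478. , -73.5,  90.5]), array([58.7, 58.7]))
scene caddy_lip tilt deg 24 px err 2.3
scene caddy tilt deg 21 px err 3.8
force [-1.4  2.3 16.7] width 16.350948528620826 bar [466.  -66.  197.3]
```

```bash
cat >> h.py <<'E'
from scipy.optimize import least_squares
def fit(n=3):
    p=get_obs();yaw=p["tcp_rot"][2];b0=np.array(p["tool_pos"])-[0,0,171.6]
    ax=np.array([np.sin(yaw),-np.cos(yaw),0]);ay=np.array([-ax[1],ax[0],0]);M=[]
    for i in range(n):
        for cam in("scene","top"):
            pic=capture(cam)
            for tgt,c in(("caddy_lip",(-86,0,-77)),("caddy",(0,0,-135)),("caddy_bar",(0,0,0))):
                u=tip_of(pic,tgt)
                if u and u[0]["conf"]>.45: M.append((np.array(pic["pose"]),np.array(pic["intrinsics"]),np.array(c,float),np.array(u[0]["centre"]),cam+tgt))
    def res(v):
        th,dz=np.radians(v[0]),v[1];r=[]
        for T,K,c,u,_ in M:
            w=b0+np.array([0,0,dz])+(c[0]*np.cos(th)-c[2]*np.sin(th))*ax+c[1]*ay+(c[0]*np.sin(th)+c[2]*np.cos(th))*np.array([0,0,1])
            q=K@(T[:3,:3].T@(w-T[:3,3]));r+=list(q[:2]/q[2]-u)
        return np.array(r+[v[1]/8])
    s=least_squares(res,[30,0],loss="soft_l1");print("tilt,slip",s.x.round(1),[(m[4],np.round(res(s.x)[2*i:2*i+2],1).tolist()) for i,m in enumerate(M)][:6])
    print("force",np.round(p["contact_force"],1),"moment",np.round(p["moment"],2),"width",round(float(p["grip_width"]),1),"bar",b0.round(1),"t",p["time"])
def balls():
    for cam in("scene","top"):
        pic=capture(cam)
        for n in("ball_pink_center","ball_yellow_center"):
            u=tip_of(pic,n)
            print(cam,n,[(atz(pic,x["centre"],37)[:2].tolist(),round(x["conf"],2)) for x in u[:2]])
E
python3 -c "from h import *;fit(2)"
```

```text
tilt,slip [22.9  2.1] [('scenecaddy_lip', [0.6, -0.5]), ('scenecaddy', [1.1, 2.6]), ('scenecaddy_bar', [2.7, -1.2]), ('scenecaddy_lip', [-0.4, -2.4]), ('scenecaddy', [-11.3, 42.9]), ('scenecaddy_bar', [0.4, 0.4])]
force [-2.6  1.7 16.6] moment [0.12 0.28 0.01] width 16.1 bar [465.9 -65.9 197.3] t 11.4
```

```bash
python3 -m inch '[[0,-0.003,0.002,0,0],[0,-0.006,0.004,0,0],[0,-0.009,0.006,0,0],[0,-0.012,0.008,0,0],[0,-0.015,0.01,0,0],[0,-0.018,0.012,0,0],[0,-0.018,0.012,0,0]]'
python3 -c "from h import *;fit(1);balls()"
```

```text
time: 12.78
tool_pos: [464.8, -45.9, 358.1]
tcp_rot: [-3.138, -0.008, 0.055]
contact_force: [-5.0, 13.6, 32.0]
grip_width: 17.0
finger_force: 30.0
tilt,slip [31.6  6.5] [('scenecaddy_lip', [-2.0, -3.1]), ('scenecaddy', [-1.2, 0.8]), ('scenecaddy_bar', [-2.1, 1.8]), ('topcaddy_lip', [-0.8, -2.8])]
force [-5.  13.6 32. ] moment [2.32 0.9  0.03] width 17.0 bar [464.8 -45.9 186.5] t 12.7833
scene ball_pink_center [([446.7, -75.8], 0.8), ([398.7, -352.9], 0.67)]
scene ball_yellow_center [([396.4, -82.2], 0.81)]
top ball_pink_center []
top ball_yellow_center [([435.7, -124.1], 0.5)]
```

```bash
python3 -m inch '[[0,-0.006,0,0,0],[0,-0.012,0.001,0,0],[0,-0.016,0.002,0,0],[0,-0.02,0.004,0,0],[0,-0.024,0.006,0,0],[0,-0.027,0.008,0,0],[0,-0.027,0.008,0,0]]'
python3 -c "from h import *;fit(1);balls()"
```

```text
time: 14.07
tool_pos: [462.8, -21.1, 345.1]
tcp_rot: [-3.141, 0.001, 0.055]
contact_force: [1.2, 0.5, 2.7]
grip_width: 17.3
finger_force: 30.0
tilt,slip [45.6 12.4] [('scenecaddy_lip', [-0.6, -1.9]), ('scenecaddy', [-0.7, 1.0]), ('scenecaddy_bar', [2.0, 0.6]), ('topcaddy', [-0.1, 1.1])]
force [1.2 0.5 2.7] moment [-0.26 -0.3   0.04] width 17.3 bar [462.8 -21.1 173.5] t 14.0667
scene ball_pink_center [([464.4, 97.5], 0.69), ([387.2, 47.5], 0.51)]
scene ball_yellow_center [([465.5, 104.4], 0.63), ([421.2, 89.2], 0.61)]
top ball_pink_center [([466.7, 94.0], 0.71), ([471.7, -129.1], 0.44)]
top ball_yellow_center [([423.9, 90.8], 0.83)]
```

```bash
python3 -m inch '[[0,0,0,0,0],[0,0,0,0,0],[0,0,0,0,0],[0,0,0,0,0],[0,0,0,0,0]]'
python3 -c "
from h import *
fit(1);balls();tilt('g5.png')"
```

```text
time: 15.18
tool_pos: [462.8, -21.7, 345.7]
tcp_rot: [3.142, 0.0, 0.055]
contact_force: [1.0, 0.1, 4.1]
grip_width: 17.3
finger_force: 30.0
tilt,slip [44.8 10.9] [('scenecaddy_lip', [0.9, -3.2]), ('scenecaddy', [-1.6, 1.2]), ('scenecaddy_bar', [1.0, 1.0]), ('topcaddy', [0.4, -0.2])]
force [1.  0.1 4.1] moment [-0.36 -0.1   0.05] width 17.3 bar [462.8 -21.7 174.1] t 15.1833
scene ball_pink_center [([466.2, 102.8], 0.68)]
scene ball_yellow_center [([421.4, 87.1], 0.73)]
top ball_pink_center [([468.8, 94.7], 0.76), ([572.5, 403.7], 0.35)]
top ball_yellow_center [([419.6, 89.7], 0.79)]
caddy [(array([277., 250.]), 0.96), (array([371., 270.]), 0.81)] (array([ 469.4, -116.5,  107.4]), array([2.3, 2.3]))
caddy_lip [(array([304., 231.]), 0.64), (array([369., 270.]), 0.48)] (array([486.1, -84. , 173.3]), array([32.1, 32.1]))
ball_pink_center [(array([339., 209.]), 0.76), (array([275., 271.]), 0.5)] (array([471.3,  97.4,  59.7]), array([2.7, 2.7]))
ball_yellow_center [(array([321., 205.]), 0.61), (array([280., 294.]), 0.49)] (array([420.4,  84.6,  40.1]), array([1.4, 1.4]))
scene caddy_lip tilt deg 44 px err 2.3
scene caddy tilt deg 41 px err 5.5
top caddy_lip tilt deg 84 px err 11.6
top caddy tilt deg 47 px err 0.6
force [1.6 0.1 3.8] width 17.55184294692562 bar [462.8 -21.7 174.1]
```

View pics/g5.png

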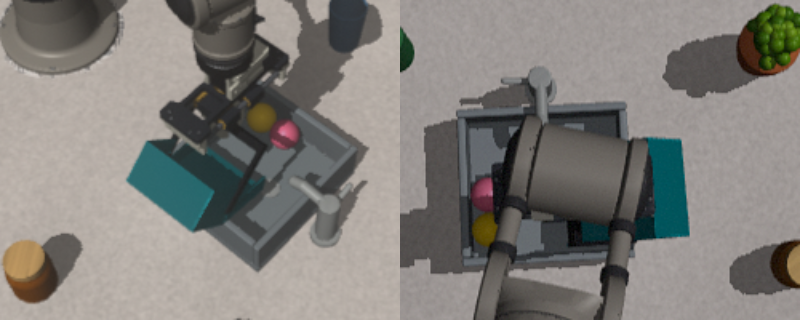

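```bash
python3 -m inch '[[0,-0.001,0.001,0,0],[0,-0.003,0.002,0,0],[0,-0.005,0.003,0,0],[0,-0.006,0.004,0,0],[0,-0.006,0.004,0,0],[0,-0.006,0.004,0,0]]'
python3 -c "
from h import *
fit(2)"
```

```text
time: 17.08
tool_pos: [462.4, -15.6, 341.5]
tcp_rot: [-3.141, 0.0, 0.055]
contact_force: [0.9, -0.5, 2.1]
grip_width: 17.2
finger_force: 30.0
tilt,slip [47.5  6.8] [('scenecaddy_lip', [0.4, 1.4]), ('scenecaddy', [1.2, 1.7]), ('scenecaddy_bar', [2.0, -3.2]), ('topcaddy_lip', [112.0, 91.4]), ('topcaddy', [-0.1, -0.4]), ('scenecaddy_lip', [1.4, -2.1])]
force [ 0.9 -0.5  2.1] moment [-0.35 -0.1   0.01] width 17.2 bar [462.4 -15.6 169.9] t 17.0833
```

```bash
python3 -m inch '[[0,0.002,-0.004,0,0],[0,0.006,-0.01,0,0],[0,0.01,-0.016,0,0],[0,0.014,-0.022,0,0],[0,0.018,-0.028,0,0],[0,0.02,-0.034,0,0],[0,0.02,-0.04,0,0],[0,0.02,-0.04,0,0]]'
python3 -c "
from h import *
fit(1)"
```

```text
time: 18.55
tool_pos: [463.8, -35.9, 383.1]
tcp_rot: [3.141, -0.002, 0.054]
contact_force: [-0.1, -0.8, -2.9]
grip_width: 17.4
finger_force: 30.0
tilt,slip [41.5  4.7] [('scenecaddy_lip', [0.6, 0.3]), ('scenecaddy', [-1.0, 1.1]), ('scenecaddy_bar', [2.6, -1.2]), ('topcaddy_lip', [0.4, -0.2]), ('topcaddy', [-1.2, 0.3])]
force [-0.1 -0.8 -2.9] moment [ 0.19 -0.06 -0.02] width 17.4 bar [463.8 -35.9 211.5] t 18.55
```

```bash
python3 -m inch '[[0,-0.008,0,0,0],[0,-0.025,0,0,0],[0,-0.05,0,0,0],[0,-0.08,0,0,0],[0,-0.11,0,0,0],[0,-0.135,0,0,0],[0,-0.147,0,0,0],[0,-0.147,0,0,0]]'
python3 -m inch '[[0,0,0.006,0,0],[0,0,0.012,0,0],[0,0,0.018,0,0],[0,0,0.023,0,0],[0,0,0.023,0,0]]'
python3 -c "
from h import *
fit(1)"
```

```text
time: 19.62
tool_pos: [455.0, 113.8, 381.6]
tcp_rot: [-3.141, 0.0, 0.058]
contact_force: [-0.1, -0.8, -2.1]
grip_width: 17.1
finger_force: 30.0
time: 20.03
tool_pos: [455.3, 110.4, 357.2]
tcp_rot: [3.141, 0.003, 0.053]
contact_force: [-0.5, 0.8, -2.1]
grip_width: 17.3
finger_force: 30.0
tilt,slip [43.4  4.5] [('scenecaddy_lip', [-0.2, 1.6]), ('scenecaddy_bar', [1.6, -0.5]), ('topcaddy', [-1.1, -0.2])]
force [-0.5  0.8 -2.1] moment [ 0.17  0.08 -0.  ] width 17.3 bar [455.3 110.4 185.6] t 20.0333
```

```bash
python3 -m inch '[[0,0,0.004,0,0],[0,0.004,0.008,0,0],[0,0.01,0.012,0,0],[0,0.017,0.016,0,0],[0,0.024,0.02,0,0],[0,0.032,0.024,0,0],[0,0.04,0.027,0,0]]'
python3 -c "
from h import *
fit(1)"
```

```text
time: 21.02
tool_pos: [460.5, 69.0, 337.4]
tcp_rot: [3.136, -0.016, 0.056]
contact_force: [-2.3, -12.1, 40.0]
grip_width: 16.3
finger_force: 30.0
tilt,slip [26.  -1.5] [('scenecaddy_lip', [2.5, 0.1]), ('scenecaddy', [0.1, 2.2]), ('scenecaddy_bar', [43.5, -191.9]), ('topcaddy', [0.3, 3.7])]
force [ -2.3 -12.1  40. ] moment [-2.17  0.27 -0.02] width 16.3 bar [460.5  69.  165.8] t 21.0167
```

```bash
python3 -m inch '[[0,0,-0.006,0,0],[0,0,-0.014,0,0],[0,0,-0.024,0,0],[0,0,-0.036,0,0],[0,0,-0.05,0,0],[0,0,-0.06,0,0],[0,0,-0.06,0,0]]'
python3 -c "
from h import *
fit(2);balls()"
```

```text
time: 22.0
tool_pos: [458.0, 71.0, 393.0]
tcp_rot: [3.142, -0.002, 0.055]
contact_force: [0.7, -1.4, -2.2]
grip_width: 15.8
finger_force: 30.0
tilt,slip [17.9  3.4] [('scenecaddy_lip', [3.4, -0.8]), ('scenecaddy', [-0.8, 2.1]), ('scenecaddy_bar', [1.3, 0.0]), ('topcaddy_lip', [0.4, -3.7]), ('topcaddy', [-2.7, -2.1]), ('scenecaddy_lip', [3.6, 0.0])]
force [ 0.7 -1.4 -2.2] moment [ 0.05 -0.05  0.01] width 15.8 bar [458.   71.  221.4] t 22.0
scene ball_pink_center []
scene ball_yellow_center []
top ball_pink_center []
top ball_yellow_center []
```

```bash
python3 -m inch '[[0,0.01,-0.008,0,0],[0,0.035,-0.015,0,0],[0,0.068,-0.015,0,0],[0,0.103,-0.015,0,0],[0,0.138,-0.015,0,0],[0,0.173,-0.015,0,0],[0,0.205,-0.015,0,0],[0,0.228,-0.015,0,0]]'
python3 -m inch '[[0,0.003,0.015,0,0],[0,0.003,0.03,0,0],[0,0.003,0.045,0,0],[0,0.003,0.06,0,0],[0,0.003,0.062,0,0]]'
python3 -c "
from h import *
fit(1);balls()"
```

```text
time: 23.77
tool_pos: [469.8, -159.8, 407.4]
tcp_rot: [3.14, -0.001, 0.053]
contact_force: [-0.0, 0.1, -3.0]
grip_width: 14.1
finger_force: 30.0
time: 24.18
tool_pos: [469.8, -161.2, 344.3]
tcp_rot: [3.139, 0.002, 0.055]
contact_force: [-4.0, -5.1, 8.0]
grip_width: 13.5
finger_force: 30.0
tilt,slip [0.4 7.9] [('scenecaddy_lip', [4.5, 1.2]), ('scenecaddy_bar', [1.5, -0.5]), ('topcaddy_lip', [1.0, -1.4]), ('topcaddy', [-0.8, -2.3])]
force [-4.  -5.1  8. ] moment [-0.8   0.55 -0.03] width 13.5 bar [ 469.8 -161.2  172.7] t 24.1833
scene ball_pink_center [([477.5, 99.6], 0.73)]
scene ball_yellow_center [([423.2, 91.0], 0.6), ([694.5, 218.7], 0.24)]
top ball_pink_center [([467.8, 90.6], 0.84)]
top ball_yellow_center [([426.2, 89.7], 0.87), ([461.8, -70.6], 0.75)]
```

```bash
python3 -m inch '[[0,0,-0.015,0,0],[0,0,-0.04,0,0],[0,-0.01,-0.065,0,0],[0,-0.025,-0.08,0,0],[0,-0.035,-0.08,0,0],[0,-0.035,-0.08,0,0],[0,-0.035,-0.08,0,0],[0,-0.035,-0.08,0,0]]'
python3 -c "
from h import *
fit(2);go(530,310,580,1.776)"
```

```text
time: 25.55
tool_pos: [468.3, -124.6, 423.2]
tcp_rot: [-3.14, 0.003, 0.055]
contact_force: [-0.6, -0.6, -2.2]
grip_width: 13.8
finger_force: 30.0
tilt,slip [-0.8  6. ] [('scenecaddy_lip', [0.1, 1.6]), ('scenecaddy_bar', [1.8, -2.0]), ('topcaddy', [-0.4, -4.7]), ('scenecaddy_lip', [-0.3, -1.8]), ('scenecaddy', [0.8, 0.5]), ('scenecaddy_bar', [-0.4, 2.3])]
force [-0.6 -0.6 -2.2] moment [-0.02  0.03  0.03] width 13.8 bar [ 468.3 -124.6  251.6] t 25.55
pos [ 468.4 -124.5  424.7] yaw 0.055 t 26.4 -> row [0.0853, -0.4305, -0.1553] -1.721
```

```bash
python3 -m inch '[[0,0.01,0,0,0],[0,0.03,0.01,0,0],[0,0.055,0.03,0,0],[0,0.08,0.055,0,0],[0,0.095,0.08,0,0],[0,0.1,0.1,0,0],[0,0.1,0.113,0,0],[0,0.1,0.117,0,0]]'
python3 -m inch '[[0,0,0.002,0,0],[0,0,0.004,0,0],[0,0,0.004,0,0]]'
```

```text
time: 27.02
tool_pos: [473.3, -225.3, 305.2]
tcp_rot: [-3.139, 0.004, 0.054]
contact_force: [0.1, 0.1, -3.0]
grip_width: 14.0
finger_force: 30.0
time: 27.27
tool_pos: [474.2, -224.4, 304.4]
tcp_rot: [3.141, -0.001, 0.055]
contact_force: [0.5, -0.1, -3.5]
grip_width: 13.5
finger_force: 30.0
```

```bash
python3 -m inch '[[0,0,0.001,0,0],[0,0,0.002,0,0],[0,0,0.003,0,0],[0,0,0.004,0,0],[0,0,0.004,0,0]]'
python3 -m inch '[[0,0,0.001,0,0],[0,0,0.002,0,0],[0,0,0.002,0,0]]'
```

```text
time: 27.68
tool_pos: [473.8, -224.6, 301.4]
tcp_rot: [3.14, -0.001, 0.055]
contact_force: [-4.7, 1.0, 9.3]
grip_width: 13.7
finger_force: 30.0
time: 27.93
tool_pos: [473.5, -224.9, 301.1]
tcp_rot: [3.138, -0.001, 0.055]
contact_force: [-10.6, -0.0, 21.6]
grip_width: 13.6
finger_force: 30.0
```

```bash
python3 -m inch '[[0,0,-0.002,0,0.3],[0,0,-0.004,0,0.3],[0,0,-0.004,0,0.3],[0,0,-0.006,0,0.3],[0,0,-0.008,0,0.3],[0,0,-0.008,0,0.3]]'
python3 -c "
from h import *
fit(2);go(474,-224.6,307,.055)"
```

```text
time: 28.43
tool_pos: [474.1, -224.4, 305.9]
tcp_rot: [3.141, -0.0, 0.055]
contact_force: [0.2, -0.4, -0.1]
grip_width: 27.6
finger_force: 0.0
tilt,slip [-0.7  8. ] [('scenecaddy_lip', [0.1, -0.5]), ('scenecaddy', [-0.7, 1.6]), ('scenecaddy_bar', [-79.8, 69.2]), ('topcaddy_lip', [-0.3, -1.4]), ('topcaddy', [-1.7, -0.9]), ('scenecaddy_lip', [-0.9, -0.9])]
force [ 0.2 -0.4 -0.1] moment [-0.    0.03  0.01] width 27.6 bar [ 474.1 -224.4  134.3] t 28.4333
pos [ 473.9 -224.4  305.7] yaw 0.055 t 29.2 -> row [0.0001, 0.0002, -0.0013] -0.0
```

```bash
python3 -m inch '[[0,0,-0.002,0,0.3],[0,0,-0.002,0,0],[0,0,-0.002,0,0],[0,0,-0.002,0,0],[0,0,-0.002,0,0],[0,0,-0.002,0,0],[0,0,-0.002,0,0]]'
python3 -m inch '[[0,0,-0.01,0,0],[0,0,-0.04,0,0],[0,0,-0.08,0,0],[0,0,-0.12,0,0],[0,0,-0.16,0,0],[0,0,-0.2,0,0],[0,0,-0.225,0,0],[0,0,-0.225,0,0]]'
python3 -c "
from h import *
fit(1)"
```

```text
time: 29.82
tool_pos: [474.0, -224.5, 307.8]
tcp_rot: [3.141, -0.0, 0.055]
contact_force: [-0.5, 0.9, 0.9]
grip_width: 13.7
finger_force: 30.0
time: 30.48
tool_pos: [473.5, -224.0, 539.4]
tcp_rot: [3.135, -0.009, 0.055]
contact_force: [0.9, 0.3, -2.5]
grip_width: 13.8
finger_force: 30.0
tilt,slip [-0.1 -0.2] [('scenecaddy_lip', [0.3, 0.1]), ('scenecaddy', [-2.5, -1.3]), ('scenecaddy_bar', [-95.1, 12.7]), ('topcaddy_lip', [1.4, -1.6]), ('topcaddy', [-0.6, 0.3])]
force [ 0.9  0.3 -2.5] moment [ 0.04 -0.18  0.  ] width 13.8 bar [ 473.5 -224.   367.8] t 30.4833
```

```bash
python3 -m inch '[[-0.002,-0.015,0,-0.06,0],[-0.006,-0.045,0,-0.17,0],[-0.01,-0.078,0,-0.28,0],[-0.014,-0.111,0,-0.39,0],[-0.019,-0.144,0,-0.5,0],[-0.024,-0.177,0,-0.61,0],[-0.028,-0.21,0,-0.72,0],[-0.032,-0.243,0,-0.83,0]]'
python3 -c "
from h import *
go(374,300,533,1.776)"
```

```text
time: 31.55
tool_pos: [428.0, 17.9, 532.2]
tcp_rot: [-3.141, 0.0, 0.89]
contact_force: [1.5, 0.7, -2.9]
grip_width: 13.4
finger_force: 30.0
pos [428.   17.9 532.2] yaw 0.89 t 31.6 -> row [0.1852, -0.2195, -0.0007] -0.886
```

```bash
python3 -m inch '[[0.022,-0.026,0,-0.115,0],[0.045,-0.053,0,-0.23,0],[0.068,-0.081,0,-0.345,0],[0.091,-0.108,0,-0.46,0],[0.114,-0.135,0,-0.575,0],[0.137,-0.162,0,-0.69,0],[0.16,-0.19,0,-0.8,0],[0.178,-0.211,0,-0.86,0]]'
python3 -m inch '[[0.007,-0.008,0,-0.026,0],[0.007,-0.008,0.02,-0.026,0],[0.007,-0.008,0.04,-0.026,0],[0.007,-0.008,0.06,-0.026,0],[0.007,-0.008,0.08,-0.026,0],[0.007,-0.008,0.08,-0.026,0]]'
python3 - <<'E'
from h import *
fit(1);go(374,300,451.5,1.776)
s=capture("scene");t=capture("top")
for p in(s,t):
    u=tip_of(p,"hook_seat");print([(np.round(x["centre"],1).tolist(),round(x["conf"],2),atz(p,x["centre"],245)[:2].tolist()) for x in u[:1]])
im=np.hstack([cv2.resize(s["color"][60:260,300:500],None,fx=2,fy=2),cv2.resize(t["color"][140:340,60:260],None,fx=2,fy=2)])
cv2.imwrite("pics/g6.png",im[:,:,::-1])
E
```

```text
time: 32.22
tool_pos: [377.2, 290.2, 532.1]
tcp_rot: [-3.141, -0.0, 1.752]
contact_force: [0.3, -0.6, -2.3]
grip_width: 13.2
finger_force: 30.0
time: 32.72
tool_pos: [368.3, 292.7, 448.6]
tcp_rot: [-3.133, 0.003, 1.77]
contact_force: [-0.5, -0.6, -2.2]
grip_width: 13.5
finger_force: 30.0
tilt,slip [-0.1  3.5] [('scenecaddy_lip', [-0.3, -0.4]), ('scenecaddy', [0.0, 1.4]), ('scenecaddy_bar', [0.1, -3.2]), ('topcaddy_lip', [1.1, -0.0]), ('topcaddy', [1.8, -0.2]), ('topcaddy_bar', [0.3, -3.6])]
force [-0.5 -0.6 -2.2] moment [-0.03 -0.18  0.01] width 13.5 bar [368.3 292.7 277. ] t 32.7167
pos [369.2 293.4 453.6] yaw 1.771 t 33.1 -> row [0.0055, 0.0061, 0.0021] -0.005
[([429.5, 123.1], 0.92, [541.1, 339.8])]
[([142.7, 226.4], 0.93, [546.6, 339.1])]
```

View pics/g6.png

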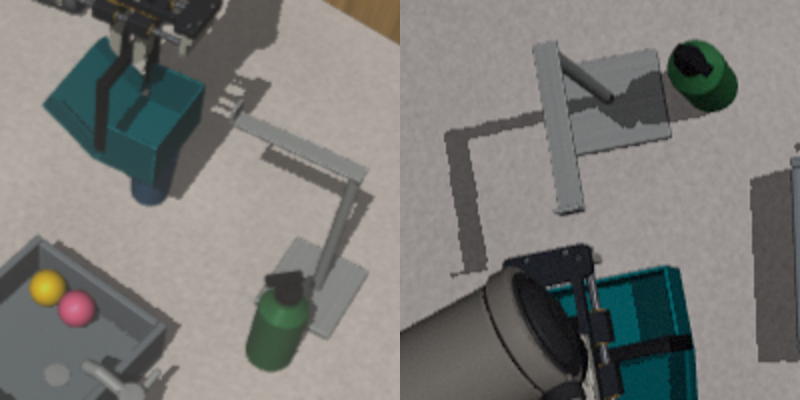

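```bash
python3 -m inch '[[0.002,0.01,0,-0.005,0],[0.004,0.03,0,-0.005,0],[0.006,0.05,0,-0.005,0],[0.0065,0.07,0,-0.005,0],[0.0065,0.09,0,-0.005,0],[0.0065,0.105,0,-0.005,0],[0.0065,0.105,0,-0.005,0]]'
python3 -c "
from h import *
go(549.8,337.6,453.6,1.776)"
```

```text
time: 33.9
tool_pos: [473.6, 320.9, 451.7]
tcp_rot: [3.141, 0.0, 1.775]
contact_force: [-1.1, -1.2, -2.3]
grip_width: 13.7
finger_force: 30.0
pos [473.6 320.9 451.7] yaw 1.775 t 33.9 -> row [0.0009, 0.078, -0.0019] -0.001
```

```bash
python3 -m inch '[[0.001,0.01,-0.003,0,0],[0.001,0.025,-0.003,0,0],[0.001,0.04,-0.003,0,0],[0.001,0.055,-0.003,0,0],[0.001,0.068,-0.003,0,0],[0.001,0.078,-0.003,0,0],[0.001,0.078,-0.003,0,0]]'
python3 - <<'E'
from h import *
fit(1);go(549.8,337.6,424.5,1.776)
s=capture("scene");t=capture("top")
im=np.hstack([cv2.resize(s["color"][60:260,330:530],None,fx=2,fy=2),cv2.resize(t["color"][110:310,60:260],None,fx=2,fy=2)])
cv2.imwrite("pics/g7.png",im[:,:,::-1])
E
```

```text
time: 34.48
tool_pos: [548.2, 337.6, 454.7]
tcp_rot: [-3.141, 0.0, 1.775]
contact_force: [-0.2, -0.5, -1.5]
grip_width: 14.2
finger_force: 30.0
tilt,slip [-2.4  2. ] [('scenecaddy_lip', [-2.4, -2.2]), ('scenecaddy', [-1.0, 1.7]), ('scenecaddy_bar', [0.0, 0.4]), ('topcaddy_lip', [-0.8, -2.2]), ('topcaddy', [-0.9, -0.6]), ('topcaddy_bar', [3.3, -3.4])]
force [-0.2 -0.5 -1.5] moment [-0.09 -0.04  0.02] width 14.2 bar [548.2 337.6 283.1] t 34.4833
pos [546.4 337.5 456. ] yaw 1.776 t 34.9 -> row [-0.0006, 0.0034, 0.0315] 0.0
```

View pics/g7.png

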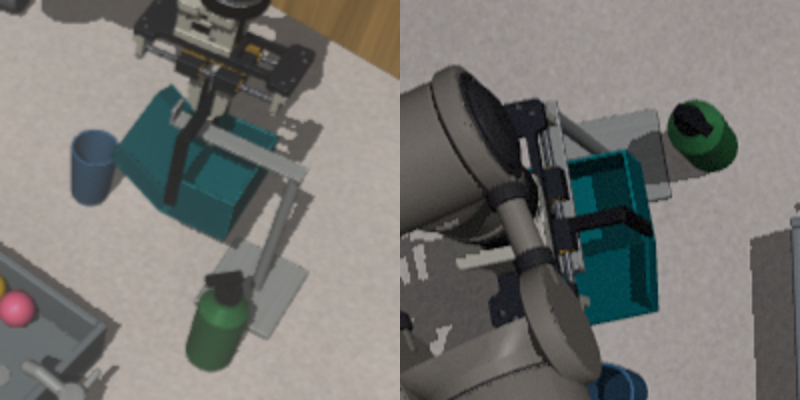

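```bash
python3 -m inch '[[0,0.003,0.004,0,0],[0,0.003,0.01,0,0],[0,0.003,0.016,0,0],[0,0.003,0.022,0,0],[0,0.003,0.025,0,0],[0,0.003,0.027,0,0],[0,0.003,0.027,0,0]]'
python3 -m inch '[[0,0,0.001,0,0],[0,0,0.002,0,0],[0,0,0.003,0,0],[0,0,0.003,0,0]]'
```

```text
time: 35.57
tool_pos: [549.8, 338.1, 427.9]
tcp_rot: [-3.14, 0.0, 1.776]
contact_force: [-0.1, 0.5, -3.3]
grip_width: 13.6
finger_force: 30.0
time: 35.9
tool_pos: [549.8, 338.1, 425.6]
tcp_rot: [-3.142, 0.0, 1.776]
contact_force: [-0.6, 0.5, -2.3]
grip_width: 13.6
finger_force: 30.0
```

```bash
python3 -m inch '[[0,0,0.001,0,0],[0,0,0.002,0,0],[0,0,0.002,0,0]]'
```

```text
time: 36.15
tool_pos: [549.6, 338.0, 424.8]
tcp_rot: [3.14, -0.0, 1.776]
contact_force: [-2.5, -0.5, 3.7]
grip_width: 13.7
finger_force: 30.0
```

```bash
python3 -m inch '[[0,0,0,0,0.25],[0,0,0,0,0.25],[0,0,0,0,0.25],[0,0,0,0,0.25],[0,0,0,0,0.25]]'
python3 -m inch '[[0,0,-0.005,0,0.25],[0,0,-0.015,0,0.25],[0,0,-0.03,0,0.25],[0,0,-0.05,0,0.25],[0,0,-0.08,0,0.25],[0,0,-0.11,0,0.25],[0,0,-0.13,0,0.25],[0,0,-0.13,0,0.25]]'
python3 - <<'E'
from h import *
state()
s,t,o=both(["caddy","caddy_bar","caddy_lip","hook_seat","ball_pink_center","ball_yellow_center","plant","dispenser","tumbler","jar"])
E
```

```text
time: 36.57
tool_pos: [549.9, 338.1, 423.5]
tcp_rot: [-3.141, 0.0, 1.776]
contact_force: [-0.5, 0.0, -0.2]
grip_width: 23.0
finger_force: 0.0
time: 37.23
tool_pos: [548.9, 337.7, 560.4]
tcp_rot: [3.131, -0.002, 1.776]
contact_force: [0.0, -0.2, 1.0]
grip_width: 22.8
finger_force: 0.0
{'time': np.float64(37.233), 'tool_pos': array([548.929, 337.742, 560.394]), 'tcp_rot': array([ 3.131e+00, -2.000e-03,  1.776e+00]), 'contact_force': array([ 0.029, -0.155,  1.04 ]), 'grip_width': np.float64(22.805), 'finger_force': np.float64(0.0), 'joint_positions': array([ 0.433,  0.536,  0.802, -0.   ,  1.793,  0.228])}
caddy [(array([424., 159.]), 0.73), (array([159., 232.]), 0.84)] (array([551.1, 340.6, 119.5]), array([0.6, 0.6]))
caddy_bar [(array([432., 122.]), 0.65), (array([144., 226.]), 0.61)] (array([546.8, 336.4, 255.7]), array([2.7, 2.7]))
caddy_lip [(array([397., 129.]), 0.63), (array([162., 271.]), 0.63)] (array([464.4, 317.7, 182.2]), array([2.5, 2.5]))
hook_seat [(array([429., 125.]), 0.68), (array([144., 227.]), 0.87)] (array([545.2, 336.3, 244.6]), array([1.3, 1.3]))
ball_pink_center [(array([340., 212.]), 0.62), (array([275., 275.]), 0.86)] (array([466.7, 100.9,  35.1]), array([6., 6.]))
ball_yellow_center [(array([321., 203.]), 0.67), (array([280., 293.]), 0.65)] (array([421.7,  85.9,  48.4]), array([0.8, 0.8]))
plant [(array([282., 378.]), 0.62), (array([449., 185.]), 0.68)] (array([ 676.8, -307.6,   26.8]), array([4.5, 4.5]))
dispenser [None, (array([213., 181.]), 0.56)] 
tumbler [(array([375., 158.]), 0.93), (array([170., 306.]), 0.63)] (array([390.9, 347.7, -16.4]), array([1.9, 1.9]))
jar [(array([183., 308.]), 0.96), (array([463., 314.]), 0.92)] (array([ 369.5, -345.8,  -10.3]), array([1.9, 1.9]))
```

```bash
python3 -m inch '[[0,0,0,0,0.25],[0,0,0,0,0.25],[0,0,0,0,0.25],[0,0,0,0,0.25],[0,0,0,0,0.25],[0,0,0,0,0.25],[0,0,0,0,0.25],[0,0,0,0,0.25]]'
python3 - <<'E'
from h import *
both(["caddy","caddy_bar","caddy_lip"])
print(close_job())
E
```

```text
time: 39.0
tool_pos: [549.8, 338.1, 553.7]
tcp_rot: [-3.142, 0.0, 1.776]
contact_force: [-0.4, 0.1, -0.6]
grip_width: 22.9
finger_force: 0.0
caddy [(array([426., 156.]), 0.76), (array([161., 233.]), 0.63)] (array([550.3, 337.8, 131.3]), array([3.3, 3.3]))
caddy_bar [(array([432., 124.]), 0.8), (array([140., 225.]), 0.83)] (array([547.9, 342.7, 245.9]), array([1.3, 1.3]))
caddy_lip [(array([398., 132.]), 0.67), (array([162., 273.]), 0.88)] (array([462.6, 324.2, 164.5]), array([4.4, 4.4]))
the job is handed in; nothing more can be done
None
```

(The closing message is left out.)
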